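# Charge the feed hopper and hold its gate open

## Task

Pick up the blue scoop bin by its raked handle, tip all six red ball knobs into the feed hopper while its gate is shut, and stand the empty bin upright on the bench again. Then press the hopper's orange lever grip down past the first two clicks to the third, which opens the gate fully, and keep holding it there so that all the knobs run down the chute into the carton: the program finishes with the fingers still holding the sprung lever down. Do not shove the carton out from under the chute or disturb the stock box, the tape roll or the scanner.

Things in the scene. Friction and masses are not known exactly. Their poses are not given: they have to be found in the camera images.
- scoop_bin: Blue open-front scoop bin, loose, 0.11 to 0.22 kg plus the knobs: 160 mm long, 78 wide, walls 55 high and 3 thick. Origin: centre of the underside, on the bench; z up; -x points to the scoop front, +x to the handle. From x = -45 mm its floor rises forward at 35 degrees to the pouring lip, so it empties when tipped front-down by 55 to 65 degrees.
- bin_handle (a point): Grasp centre of the bin's handle, (84, 0, 79) mm in the bin's frame: a flat plate 12 mm thick, 60 wide (along the bin's y), on the rear wall, raked back 25 degrees: it rises along (0.423, 0, 0.906) of the bin's frame, from 32 mm below this point to 25 above it. Pinch it across its thickness, best with the fingers pointing down along the rake.
- bin_lip (a point): Middle of the bin's pouring lip, at (-86, 0, 31.5) mm in the bin's frame.
- knob1: Red ball knob, 25 mm across, 16 g, with a small brass insert; loose, lying in the scoop bin at the start. Origin at its centre.
- knob2: Red ball knob, 25 mm across, 16 g, with a small brass insert; loose, lying in the scoop bin at the start. Origin at its centre.
- knob3: Red ball knob, 25 mm across, 16 g, with a small brass insert; loose, lying in the scoop bin at the start. Origin at its centre.
- knob4: Red ball knob, 25 mm across, 16 g, with a small brass insert; loose, lying in the scoop bin at the start. Origin at its centre.
- knob5: Red ball knob, 25 mm across, 16 g, with a small brass insert; loose, lying in the scoop bin at the start. Origin at its centre.
- knob6: Red ball knob, 25 mm across, 16 g, with a small brass insert; loose, lying in the scoop bin at the start. Origin at its centre.
- feed_hopper: Cream gravity feed hopper on dark legs, fixed. Origin on the bench under the trough's middle; z up; parts run to -x; rear wall at +x. Trough, open on top, inside: x -80 (gate) to 80 mm (rear wall), y -50 to 50, rim z 185; floor slopes down 20 degrees to the gate (z 155 to 97). A crosshead bar over the gate at x -74, y -62 to 62 reaches z 238. Chute lip beyond the gate at (-140, 0, 75).
- hopper_mouth (a point): Centre of the hopper's open top, at rim height, (0, 0, 185) mm in the hopper's frame.
- gate_lever (a joint): Angle of the gate lever, rad: 0 = up, gate shut; grows as the grip is pressed down. Clicks at 0.21 (gate 13 mm open), 0.42 (25 mm, too tight for the knobs to run), 0.63 (38 mm, fully open); the crest before the third is at 0.53, the end stop at 0.70. A spring returns it to 0 from anywhere; the clicks are felt but do not hold it.
- grip_centre (a point): Centre of the lever's grip, moving with it: an orange moulded handle 72 mm long, about 28 thick, 95 mm from the pivot. Pivot at (-102, -64, 205) mm in the hopper's frame, its axis along the hopper's x; the arm points to the hopper's -y, 0.33 rad above level when up (centre at z 236), 0.30 rad below level at the third click (z 177).
- lever: The whole gate lever, grip included; origin on its pivot. Pressed at the grip's centre: about 6 N to leave rest, easing to 4 N at the first click; 8 N to leave it, easing to 6 at the second; 10 N to leave it, easing to 8 at the third; 12 N beyond it.
- carton: Open cardboard carton, loose, 220 x 160 x 60 mm, walls 4 mm, standing under the chute's lip. Origin: centre of its underside; x along its length.
- stock_box: Closed cardboard box 100 x 70 x 60 mm, a bystander. Origin: centre of the underside.
- tape_roll: Roll of brown tape lying flat, 100 mm across, 48 high, a bystander. Origin: centre of the underside.
- scanner: Grey hand scanner with black handle, lying flat, 165 x 62 x 36 mm, a bystander. Origin: underside of its head.
There are look-alikes about, which are no part of the job. There is more than one size of the scoop_bin; the job needs the larger.

How it is judged:
By the outcome, as a careful person would: the job done as asked, in the order asked, and still so for the second after the job is handed in, while the arm keeps its last pose, push and grip.
It also fails if it takes over 72 s, if anything falls off the work surface, if the arm or the gripper's body presses on something with over 40 N, if the wrist force passes 120 N, or if a joint passes its speed limit or range.

## Robot

A 6-joint arm with a two-finger parallel gripper is mounted at the origin on the work surface. World frame = base frame: x ahead of the robot, y to its left, z up, the work surface at z = 0. Lengths are in m, angles in rad, forces in N, time in s.
With the tool pointing down it reaches from about 0.325 to 0.775 m from the base axis. Payload 5.5 kg.
Tool frame: the origin (TCP) lies at the very end of the fingers, on their centre line; the grasp point (between the pads) lies 19 mm behind it; z points along the fingers, y is the line along which they close (so a half turn about z gives the same grasp; the last joint's range is limited). The gripper opens to 85 mm and grips with 20 to 120 N. Pads are 22 mm wide; open, the fingers measure 114 mm over their backs; the gripper's body (76 mm by 85 mm) begins 54 mm behind the grasp point. The pads swing forward as they close: fully open they stand 13 mm farther back than shut.
Start: joints at [1.175, 0.091, 1.231, -0, 1.82, -0.057], TCP at [0.199, 0.566, 0.231] pointing down, gripper open.
Joint ranges: [-2.87, 2.87], [-0.86, 2.18], [0.17, 2.46], [-1.51, 4.65], [0.06, 2.69], [-2.65, 2.65]. Speed limits (rad/s): [2.57, 2.57, 3.01, 3.14, 3.14, 3.14].

## Interface

Orientations are given as a unit quaternion [x, y, z, w].
In Python, from station import * gives the robot as it stands.
- The arm moves only by the tool arm_command, never from a script. Its argument "series" is a list of rows, each an object of numbers: "dx", "dy", "dz": the shift along the tool's x, y, z in units of 25 mm (1.0 is 25 mm); "ax", "ay", "az": the turn, a rotation vector about the tool's x, y, z in units of 6 degrees (1.0 is 6 degrees). A call has 1 to 10 rows; each row is the pose to reach, as a shift and turn from the pose commanded when the call began, along the tool's axes at that moment; what a row does not reach only later rows make up. A row lasts 1/10 s, in which the tool goes at most 50 mm and 8.59 degrees, less where a joint would pass 70% of its speed; a pose out of reach is approached as far as the arm can. A call with a gripper value outside its range is refused whole. "claw" is the opening, from 0 (shut) to 1 (fully open), set as the call begins (left out, the last holds). The fingers move at their own pace and stop on an object; "force" is the grip in N (left out, the last holds). Time passes only in rows, so rows that repeat a pose let the fingers close. It gives the time, the measured TCP pose, the force, the opening and the grip force at its end, in the units of the state.
- get_state(): the state, without advancing time (a new reading comes with each control period).
- snapshot(name): name is "scene" or "side" or "wrist"; returns a dict with "img" (384x512x3 uint8, red, green, blue), "depth" (384x512 float32, m along the optical axis (not along the pixel's ray), 0 where there is no reading), "fovy" (degrees; the focal length in pixels is half the picture's height over the tangent of half this angle, whatever the lens; pixels are square), "cx", "cy" (the principal point, pixels), "R" (3x3) and "t" (3): a world point X has camera coordinates R X + t. Camera axes: x right, y down, z forward; pixel columns grow to the right and rows downward; lengths in m; the calibration is good to about 2 mm. A picture is of the moment at which its call begins.
- sign_off(): hands the job in; it is judged then, once.
The state is a dict: "clock": time; "joints": joint angles; "qvel": joint speeds; "tau": joint torques, N m; "position": TCP position; "tcp_rot": TCP orientation; "force": force on the tool from outside, world axes, zero at the start; "moment": the same for the moment, N m; "grip_width": finger opening in m; "finger_force": force on a finger pad.
Only numpy, scipy, OpenCV 4.12 (cv2) and the standard library are available. Lean on these libraries where they do the work, as an engineer would, in place of code of your own. Each camera call takes 0.05 s, during which the arm holds its last target. There are 200 camera calls.

## Working session

There is one attempt and no reset: what is moved stays moved. The work goes in short steps, Python scripts to look and compute and a tool call to move; the robot and the scene stay as the last step left them, time stands still between calls to the robot, and variables do not carry over. Pictures are saved under pics/ and viewed, at most 11 in all, crops included, and the job is handed in when it is done.

Besides the shell and the picture viewer there is one more tool, called in YAML: its name, and indented under it one key for each argument. arm_command: Moves the arm, as the interface text tells. Its arguments: {"type":"object","properties":{"series":{"type":"array","items":{"type":"object","properties":{"dx":{"type":"number"},"dy":{"type":"number"},"dz":{"type":"number"},"ax":{"type":"number"},"ay":{"type":"number"},"az":{"type":"number"}}}},"claw":{"type":"number"},"force":{"type":"number"}},"required":["series"]}

```bash
ls; mkdir -p pics; cat > h.py <<'E'
from station import *
import numpy as np, cv2
from scipy.spatial.transform import Rotation as Ro
def snap(n,save=None):
    s=snapshot(n); s['f']=192/np.tan(np.radians(s['fovy'])/2)
    np.savez('last_'+n+'.npz',**s)
    if save: cv2.imwrite('pics/'+save,s['img'][:,:,::-1])
    return s
def load(n): return dict(np.load('last_'+n+'.npz'))
def cloud(s):
    v,u=np.mgrid[:384,:512]; d=s['depth']
    P=np.stack([(u-s['cx'])/s['f']*d,(v-s['cy'])/s['f']*d,d],-1)
    return (P-s['t'])@s['R']
def hsv(s): return cv2.cvtColor(s['img'],cv2.COLOR_RGB2HSV)
E
python3 - <<'E'
from h import *
a=snap('scene');b=snap('side')
cv2.imwrite('pics/a.png',np.vstack([a['img'],b['img']])[:,:,::-1][:, :])
im=np.hstack([a['img'],b['img']])[:,:,::-1]
cv2.imwrite('pics/ab.png',cv2.resize(im,(800,300)))
cv2.imwrite('pics/s.png',cv2.resize(a['img'][:,:,::-1],(800,600)))
for s in(a,b): print(s['f'],s['cx'],s['cy'],(-s['R'].T@s['t']),s['R'][2],(s['depth']>0).mean())
print(get_state())
E
```

```text
pics
380.5082705087438 252.79814358906077 187.62945079509967 [1.22207652 0.00338999 0.87142424] [-0.68534726  0.0178908  -0.7279966 ] 0.9957478841145834
407.4553538526421 255.50913932097444 186.7525372361126 [0.36447358 0.7062297  0.9858475 ] [ 0.1552248  -0.6367757  -0.75526285] 0.9959055582682291
{'clock': 0.1, 'joints': array([ 1.17528426e+00,  9.18261900e-02,  1.23178187e+00, -7.26060675e-06,
        1.81979494e+00, -5.66933447e-02]), 'qvel': array([ 0.0009389 , -0.00149333, -0.00426292,  0.00055678, -0.00050605,
        0.00026386]), 'tau': array([ 2.47012591e-03, -4.60216677e+01, -4.19217360e+01, -7.51437074e-05,
        1.07335814e-02, -3.27467990e-05]), 'position': array([0.19932658, 0.56565513, 0.23022915]), 'tcp_rot': array([ 1.68601007e-01,  9.85683966e-01, -8.82923109e-04, -1.99493158e-04]), 'force': array([-0.13912713, -0.14228466, -0.07610923]), 'moment': array([-0.00593612,  0.0581095 ,  0.00784301]), 'finger_force': 0.0, 'grip_width': 0.08555139256081681}
```

View pics/s.png

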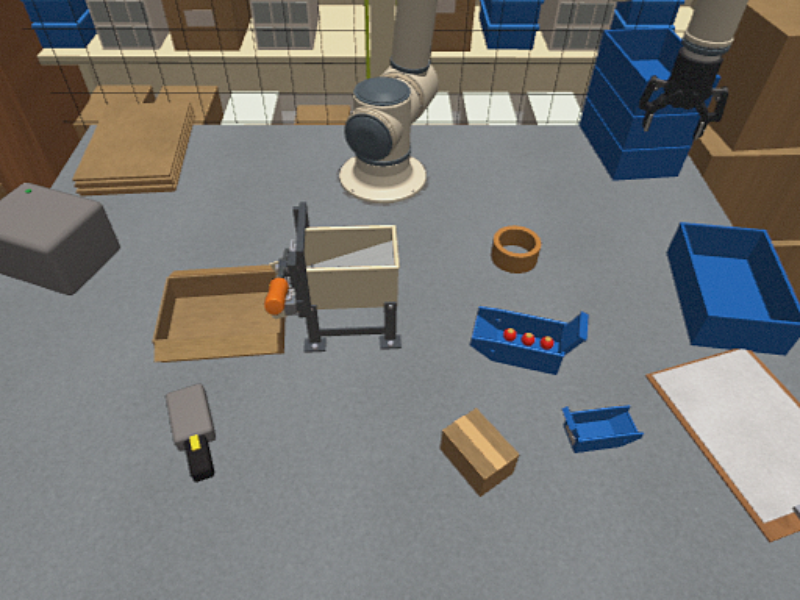

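View pics/ab.png

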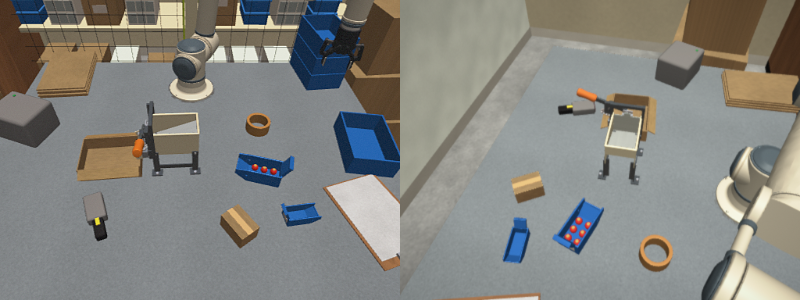

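The scene view (800x600) shows two blue scoop bins. One at (528,340) is larger and holds the red knobs. One at (600,428) is smaller and empty. The first is the one meant. Hopper at (350,265), orange grip at (277,296), carton at (220,315), stock box at (480,452), tape at (516,250), scanner at (192,430).

```bash
python3 - <<'E'
from h import *
for n in('scene','side'):
    s=load(n);P=cloud(s);h=hsv(s);H,S,V=h[...,0],h[...,1],h[...,2]
    blue=((H>100)&(H<125)&(S>120)&(V>50)).astype('u1')
    k,l,st,c=cv2.connectedComponentsWithStats(cv2.morphologyEx(blue,cv2.MORPH_CLOSE,np.ones((3,3))))
    print(n)
    for i in range(1,k):
        if st[i,4]<200: continue
        p=P[(l==i)&(blue>0)]; p=p[(p[:,2]>.004)&(p[:,2]<.2)]
        if len(p)<100: continue
        r=cv2.minAreaRect(p[:,:2].astype('f4')*1000)
        print('blue',st[i],p[:,2].max().round(3),np.round(r[0]),np.round(r[1]),round(r[2],1))
        t=p[p[:,2]>.066]
        if len(t)>10: print('  handle top',len(t),t.mean(0).round(4),np.round(cv2.minAreaRect(t[:,:2].astype('f4')*1000),1) if 0 else cv2.minAreaRect(t[:,:2].astype('f4')*1000), t[:,2].max())
    og=((H>5)&(H<14)&(S>200)&(V>150)&(P[...,2]>.15)&(P[...,2]<.3)&(P[...,1]<.1))
    p=P[og]; print('grip',len(p),p.mean(0).round(4),p.min(0).round(3),p.max(0).round(3))
    pc=p-p.mean(0); print(np.linalg.svd(pc,full_matrices=False)[2][0])
    cr=(P[...,2]>.17)&(P[...,2]<.195)&(S<90)&(V>120)&(abs(P[...,1])<.35)&(P[...,0]>.2)&(P[...,0]<.7)
    p=P[cr]; print('rim',len(p),cv2.minAreaRect(p[:,:2].astype('f4')*1000),p.mean(0))
    red=((H<5)|(H>172))&(S>170)&(V>100); 
    print('red', P[red&(P[...,2]<.1)].mean(0))
    br=(H>8)&(H<22)&(S>60)&(P[...,2]>.04)&(P[...,2]<.075)&(P[...,0]>.2)
    k,l,st,c=cv2.connectedComponentsWithStats(br.astype('u1'))
    for i in range(1,k):
        if st[i,4]>60:
            p=P[l==i]; print('brown',st[i],p[:,2].max().round(3),cv2.minAreaRect(p[:,:2].astype('f4')*1000))
s=load('scene')
c=s['img'][180:300,270:430,::-1]; cv2.imwrite('pics/crop.png',cv2.resize(c,None,fx=4,fy=4,interpolation=2))
E
```

```text
scene
blue [  14    0   47   31 1123] 0.145 [ -789. -1070.] [199. 169.] 11.2
  handle top 405 [-0.7833 -1.0617  0.094 ] ((-785.6197509765625, -1068.0213623046875), (189.1522216796875, 164.67306518554688), 11.625746726989746) 0.1451877934035925
blue [ 307    0   41   31 1079] 0.148 [-843.  433.] [288. 169.] 0.0
  handle top 431 [-0.7789  0.4287  0.0977] ((-806.8446655273438, 433.59967041015625), (167.42601013183594, 219.16583251953125), 87.93595123291016) 0.14834359830315896
blue [ 371    0   77  115 5732] 0.2 [-431.  736.] [254. 974.] 72.9
  handle top 3039 [-0.1723  0.6537  0.1314] ((-425.03912353515625, 734.3428955078125), (254.0706787109375, 958.0707397460938), 72.91808319091797) 0.19998699462214592
blue [ 427  142   85   85 5548] 0.088 [423. 679.] [175. 265.] 81.6
  handle top 1302 [0.4328 0.6773 0.0774] ((422.32623291015625, 678.6904907226562), (175.17379760742188, 263.7056884765625), 82.02185821533203) 0.08791068721330898
blue [ 301  196   76   44 1984] 0.106 [548. 257.] [189.  85.] 73.9
  handle top 248 [0.5759 0.3312 0.0893] ((571.177001953125, 332.8746337890625), (30.8083305
[... 953 characters left out ...]
, (101.67231750488281, 71.17726135253906), 34.76948928833008)
side
blue [ 195  253   66   72 1788] 0.106 [545. 259.] [190.  81.] 73.8
  handle top 218 [0.5647 0.3415 0.0969] ((566.162841796875, 335.8265686035156), (29.9287109375, 58.61046600341797), 73.45646667480469) 0.10639610267452519
blue [ 132  279   34   58 1292] 0.072 [721. 349.] [ 54. 126.] 7.2
  handle top 38 [0.728  0.2916 0.0685] ((728.7720336914062, 291.0262756347656), (36.4893798828125, 8.337750434875488), 9.091097831726074) 0.07210668182197302<stdin>:16: RuntimeWarning: Mean of empty slice.
  ret = um.true_divide(
Traceback (most recent call last):
ValueError: zero-size array to reduction operation minimum which has no identity
```

```bash
python3 - <<'E'
from h import *
for n in('scene','side'):
    s=load(n);P=cloud(s);h=hsv(s);H,S,V=h[...,0],h[...,1],h[...,2]
    print(n)
    og=((H>4)&(H<15)&(S>180)&(V>100)&(P[...,2]>.15)&(P[...,2]<.4)&(P[...,1]<.1)&(P[...,0]>.4))
    p=P[og]; print('grip',len(p),p.mean(0).round(4),p.min(0).round(3),p.max(0).round(3))
    pc=p-p.mean(0); print(np.linalg.svd(pc,full_matrices=False)[2][0])
    reg=(abs(P[...,1])<.3)&(P[...,0]>.2)&(P[...,0]<.72)
    for lo,hi in((.176,.195),(.22,.25)):
        cr=reg&(P[...,2]>lo)&(P[...,2]<hi)&((S<70) if lo<.2 else (V<90))&((V>110)|(lo>.2))
        k,l,st,c=cv2.connectedComponentsWithStats(cr.astype('u1'))
        for i in range(1,k):
            if st[i,4]>25:
                p=P[l==i]; print(lo,st[i],p.mean(0).round(3),cv2.minAreaRect(p[:,:2].astype('f4')*1000))
    br=(H>8)&(H<22)&(S>60)&(P[...,2]>.04)&(P[...,2]<.075)&(P[...,0]>.2)
    k,l,st,c=cv2.connectedComponentsWithStats(br.astype('u1'))
    for i in range(1,k):
        if st[i,4]>60:
            p=P[l==i]; print('brown',st[i],p[:,2].max().round(3),cv2.minAreaRect(p[:,:2].astype('f4')*1000))
a=load('scene');b=load('side')
c=cv2.resize(a['img'][180:300,270:430],(530,400)); d=cv2.resize(b['img'][100:250,190:310],(267,333))
im=np.zeros((400,797,3),'u1'); im[:,:530]=c; im[:333,530:]=d
cv2.imwrite('pics/crop.png',im[:,:,::-1])
E
```

```text
scene
grip 248 [ 0.6379 -0.1522  0.2476] [ 0.591 -0.167  0.232] [ 0.665 -0.14   0.26 ]
[ 0.98527716 -0.00135319  0.17095932]
0.176 [195 144  60  32 344] [ 0.47  -0.044  0.187] ((467.29925537109375, -54.66199493408203), (113.55625915527344, 158.17010498046875), 2.776341438293457)
0.22 [184 130  13  43 168] [ 0.495 -0.136  0.232] ((484.02435302734375, -139.3090362548828), (144.4971466064453, 24.114471435546875), 2.3252811431884766)
brown [316 144  30  22 270] 0.051 ((294.580322265625, 279.4427185058594), (94.67094421386719, 103.10116577148438), 80.45237731933594)
brown [  98  170   82   62 1873] 0.071 ((481.1065979003906, -299.2193908691406), (226.3247528076172, 219.48011779785156), 5.406327724456787)
brown [ 283  261   49   50 1291] 0.064 ((768.5020141601562, 146.12445068359375), (101.67231750488281, 71.17726135253906), 34.76948928833008)
side
grip 184 [ 0.6203 -0.1456  0.2424] [ 0.587 -0.157  0.224] [ 0.653 -0.138  0.263]
[-0.94566359 -0.04472538 -0.32205592]
0.176 [283 140  17  10 109] [ 0.468 -0.147  0.185] ((467.10137939453125, -150.81793212890625), (46.11917495727539, 24.74699592
[... 313 characters left out ...]
7.05769348144531)
brown [365  27  22  12 159] 0.075 ((260.0159606933594, -1101.7755126953125), (58.418174743652344, 112.01522064208984), 56.194149017333984)
brown [264 119  65  54 790] 0.067 ((477.10992431640625, -298.5736083984375), (223.07565307617188, 226.68707275390625), 5.037968158721924)
brown [257 146  11  18 132] 0.062 ((568.9505615234375, -223.75189208984375), (30.462934494018555, 90.15088653564453), 9.609622955322266)
brown [142 219  42  34 895] 0.065 ((765.2018432617188, 147.98614501953125), (99.2605972290039, 73.35186004638672), 34.649234771728516)
brown [307 300  42  42 635] 0.053 ((292.726318359375, 281.5858459472656), (97.96625518798828, 97.73242950439453), 28.821674346923828)
```

View pics/crop.png

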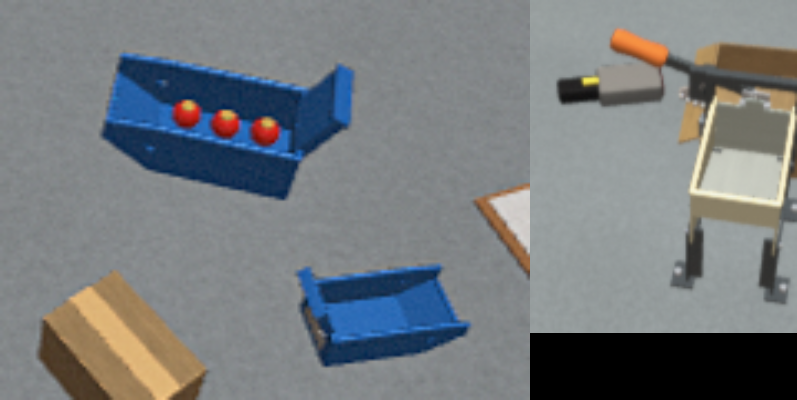

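The crop confirms it: the left bin, with the knobs and raked handle at (325,100), is clearly the larger one, and the right one is the look-alike. The hopper shows an open trough and the orange grip at (640,47).

```bash
cat >> h.py <<'E'
def Rz(d): return Ro.from_euler('z',d,degrees=True)
def Rtool(yaw,tip=0):
    # tool when holding bin at yaw (deg), tipped front-down by tip (deg)
    c,s=.4226,.9063
    M=np.array([[0,1,0],[s,0,-c],[-c,0,-s]]).T
    return Rz(yaw)*Ro.from_euler('y',-tip,degrees=True)*Ro.from_matrix(M)
def rows(targets,st=None,off=.019):
    # targets: list of (grasp point, Rotation); prints rows from the measured pose
    st=st or get_state(); p0=st['position']; R0=Ro.from_quat(st['tcp_rot'])
    for g,R in targets:
        p=np.array(g)+R.as_matrix()[:,2]*off
        d=R0.inv().apply(p-p0)/.025; a=np.degrees((R0.inv()*R).as_rotvec())/6
        print('d',d.round(2),'a',a.round(2))
B=np.array([.5444,.2508,0]); BY=73.85
def binpt(p,yaw=BY,tip=0,o=B): return o+(Rz(yaw)*Ro.from_euler('y',-tip,degrees=True)).apply(np.array(p)/1e3)
E
python3 - <<'E'
from h import *
R=Rtool(BY); H=binpt([84,0,79]); print(H); z=R.as_matrix()[:,2]
rows([(H-z*.09,R),(H,R)])
E
```

```text
[0.56776485 0.33148509 0.079     ]
d [-16.94  -2.73   3.48] a [ 4.15 -0.12 -0.53]
d [-17.03  -4.24   6.74] a [ 4.15 -0.12 -0.53]
```

arm_command:
  series:
    - {"dx": -2, "ax": 0.5}
    - {"dx": -4, "dy": -0.5, "ax": 1}
    - {"dx": -6, "dy": -1, "ax": 2}
    - {"dx": -8, "dy": -1.5, "dz": 0.5, "ax": 3}
    - {"dx": -10, "dy": -1.8, "dz": 1, "ax": 4}
    - {"dx": -12, "dy": -2.0, "dz": 1.5, "ax": 4.15, "ay": -0.12, "az": -0.53}
    - {"dx": -14, "dy": -2.3, "dz": 2.2, "ax": 4.15, "ay": -0.12, "az": -0.53}
    - {"dx": -16, "dy": -2.7, "dz": 3, "ax": 4.15, "ay": -0.12, "az": -0.53}
    - {"dx": -16.94, "dy": -2.73, "dz": 3.48, "ax": 4.15, "ay": -0.12, "az": -0.53}
    - {"dx": -16.94, "dy": -2.73, "dz": 3.48, "ax": 4.15, "ay": -0.12, "az": -0.53}
  claw: 1
  force: 60

```text
schema error: expected keys dx, dy, dz, ax, ay, az
```

arm_command:
  series:
    - {"dx": 0}
    - {"dx": 0}

```text
schema error: expected keys dx, dy, dz, ax, ay, az
```

```bash
python3 - <<'E'
from h import *
w=snap('wrist','w1.png'); P=cloud(w); h=hsv(w)
blue=(h[...,0]>100)&(h[...,0]<125)&(h[...,1]>120)
p=P[blue&(P[...,2]>.004)&(P[...,2]<.12)&(abs(P[...,1]-.25)<.15)]
print(len(p),p[:,2].max(),cv2.minAreaRect(p[:,:2].astype('f4')*1000))
t=p[p[:,2]>.085]; print(len(t),t.mean(0),cv2.minAreaRect(t[:,:2].astype('f4')*1000))
R=Rtool(BY); H=binpt([84,0,79])
q=(t-H)@R.as_matrix(); print('handle in tool axes: min/max',np.percentile(q,2,axis=0).round(4),np.percentile(q,98,axis=0).round(4))
st=get_state(); print(st['position'],st['joints'].round(2),st['clock'])
z=R.as_matrix()[:,2]
rows([(H-z*.09,R),(H,R)])
E
```

```text
Traceback (most recent call last):
ValueError: zero-size array to reduction operation maximum which has no identity
```

View pics/w1.png

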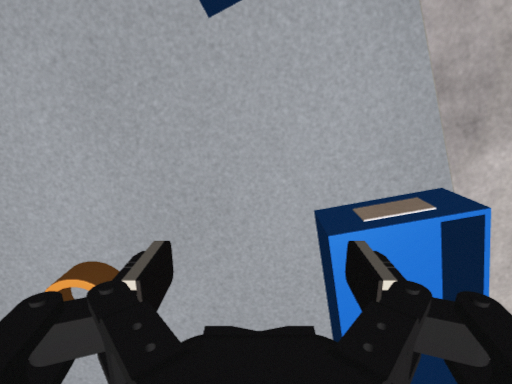

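All keys are required and the arm has not moved. The wrist view shows only the tape (90,280), the bystander crate (400,270), and a corner of the bin at the top (220,5).

arm_command:
  series:
    - {"dx": -2, "dy": 0, "dz": 0, "ax": 0.5, "ay": 0, "az": 0}
    - {"dx": -4, "dy": -0.5, "dz": 0, "ax": 1, "ay": 0, "az": 0}
    - {"dx": -6, "dy": -1, "dz": 0, "ax": 2, "ay": 0, "az": 0}
    - {"dx": -8, "dy": -1.5, "dz": 0.5, "ax": 3, "ay": 0, "az": 0}
    - {"dx": -10, "dy": -1.8, "dz": 1, "ax": 4, "ay": 0, "az": 0}
    - {"dx": -12, "dy": -2.0, "dz": 1.5, "ax": 4.15, "ay": -0.12, "az": -0.53}
    - {"dx": -14, "dy": -2.3, "dz": 2.2, "ax": 4.15, "ay": -0.12, "az": -0.53}
    - {"dx": -16, "dy": -2.7, "dz": 3, "ax": 4.15, "ay": -0.12, "az": -0.53}
    - {"dx": -16.94, "dy": -2.73, "dz": 3.48, "ax": 4.15, "ay": -0.12, "az": -0.53}
    - {"dx": -16.94, "dy": -2.73, "dz": 3.48, "ax": 4.15, "ay": -0.12, "az": -0.53}
  claw: 1
  force: 60

```text
clock: 1.15
position: [0.5793, 0.3561, 0.1383]
tcp_rot: [0.14, 0.966, -0.216, -0.033]
force: [-0.1, 0.2, -1.1]
grip_width: 0.0853
finger_force: 0.0
```

```bash
cat > m.py <<'E'
from h import *
w=snap('wrist','w2.png'); P=cloud(w); h=hsv(w)
blue=(h[...,0]>100)&(h[...,0]<125)&(h[...,1]>120)
p=P[blue&(P[...,2]>.004)&(P[...,2]<.12)&(abs(P[...,1]-.25)<.15)]
R=Rtool(BY); H=binpt([84,0,79]);z=R.as_matrix()[:,2]
st=get_state(); print(st['position'],st['joints'].round(2),st['clock'])
rows([(H-z*.09,R),(H,R)])
print(len(p),p[:,2].max(),cv2.minAreaRect(p[:,:2].astype('f4')*1000))
t=p[p[:,2]>.085]; print(len(t),t.mean(0),cv2.minAreaRect(t[:,:2].astype('f4')*1000))
q=(t-H)@R.as_matrix(); print('handle in tool axes: min/max',np.percentile(q,2,axis=0).round(4),np.percentile(q,98,axis=0).round(4))
E
python3 m.py
```

```text
[0.57745802 0.35811175 0.14031262] [ 0.63  0.65  0.75 -0.3   2.08 -0.75] 1.2
d [ 0.08  0.01 -0.14] a [-0.03 -0.05 -0.03]
d [0.06 0.02 3.46] a [-0.03 -0.05 -0.03]
10541 0.10560436988843458 ((578.525146484375, 285.12750244140625), (284.6661682128906, 150.98779296875), 43.93238067626953)
2049 [0.56803861 0.34334477 0.10111714] ((569.8040771484375, 342.7033996582031), (18.08509063720703, 60.02138137817383), 78.30441284179688)
handle in tool axes: min/max [-0.027  -0.0064 -0.0265] [ 0.0304  0.0085 -0.0183]
```

View pics/w2.png

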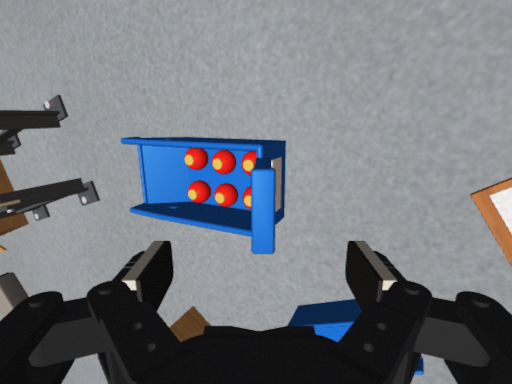

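Wrist view: the bin's handle (262,210) lies centred between the open fingers, and all six knobs are in the bin. The measured handle agrees within 2 mm, so I'm descending and gripping.

arm_command:
  series:
    - {"dx": 0.06, "dy": 0.03, "dz": 0.8, "ax": 0, "ay": 0, "az": 0}
    - {"dx": 0.06, "dy": 0.03, "dz": 1.6, "ax": 0, "ay": 0, "az": 0}
    - {"dx": 0.06, "dy": 0.03, "dz": 2.4, "ax": 0, "ay": 0, "az": 0}
    - {"dx": 0.06, "dy": 0.03, "dz": 2.9, "ax": 0, "ay": 0, "az": 0}
    - {"dx": 0.06, "dy": 0.03, "dz": 3.3, "ax": 0, "ay": 0, "az": 0}
    - {"dx": 0.06, "dy": 0.03, "dz": 3.4, "ax": 0, "ay": 0, "az": 0}
    - {"dx": 0.06, "dy": 0.03, "dz": 3.4, "ax": 0, "ay": 0, "az": 0}
    - {"dx": 0.06, "dy": 0.03, "dz": 3.4, "ax": 0, "ay": 0, "az": 0}

```text
clock: 2.0
position: [0.5651, 0.3281, 0.068]
tcp_rot: [0.137, 0.967, -0.213, -0.03]
force: [0.7, -0.0, -0.8]
grip_width: 0.0854
finger_force: 0.0
```

arm_command:
  series:
    - {"dx": 0, "dy": 0, "dz": 0, "ax": 0, "ay": 0, "az": 0}
    - {"dx": 0, "dy": 0, "dz": 0, "ax": 0, "ay": 0, "az": 0}
    - {"dx": 0, "dy": 0, "dz": 0, "ax": 0, "ay": 0, "az": 0}
    - {"dx": 0, "dy": 0, "dz": 0, "ax": 0, "ay": 0, "az": 0}
    - {"dx": 0, "dy": 0, "dz": 0, "ax": 0, "ay": 0, "az": 0}
    - {"dx": 0, "dy": 0, "dz": 0, "ax": 0, "ay": 0, "az": 0}
    - {"dx": 0, "dy": 0, "dz": 0, "ax": 0, "ay": 0, "az": 0}
    - {"dx": 0, "dy": 0, "dz": 0, "ax": 0, "ay": 0, "az": 0}
    - {"dx": 0, "dy": 0, "dz": 0, "ax": 0, "ay": 0, "az": 0}
    - {"dx": 0, "dy": 0, "dz": 0, "ax": 0, "ay": 0, "az": 0}
  claw: 0
  force: 70

```text
clock: 3.0
position: [0.565, 0.3275, 0.0668]
tcp_rot: [0.137, 0.967, -0.213, -0.03]
force: [0.5, 1.2, -0.9]
grip_width: 0.0116
finger_force: 68.2
```

```bash
python3 - <<'E'
from h import *
st=get_state(); print(st)
R=Rtool(BY); H=binpt([84,0,79]); rows([(H,R),(H+[0,0,.2],R)])
# lift, then a via point, then over the hopper tip 0, then tipped
HO=np.array([.466,-.058,0]); HYW=92.7
def hop(p): return HO+Rz(HYW).apply(np.array(p)/1e3)
def carry(lip,tip,yaw):
    v=binpt([84,0,79],yaw,tip,0)-binpt([-86,0,31.5],yaw,tip,0); return hop(lip)+v, Rtool(yaw,tip)
T=[(H+[0,0,.2],R)]+[carry([x,0,z],t,HYW) for x,z,t in((90,225,0),(30,225,0),(25,220,20),(20,215,40),(15,210,55),(10,208,62))]
for t in T: print(t[0].round(3))
rows(T)
E
```

```text
{'clock': 3.0, 'joints': array([ 0.61119654,  0.57713503,  0.98775127, -0.28388531,  1.91057621,
       -0.72712956]), 'qvel': array([-0.00157351, -0.0007336 ,  0.00042697,  0.00027803,  0.00026516,
       -0.00013522]), 'tau': array([-3.90700875e-01, -6.40538049e+01, -3.94618213e+01, -1.60572533e+00,
        2.02859245e+00,  5.96908896e-03]), 'position': array([0.56496691, 0.3275303 , 0.066822  ]), 'tcp_rot': array([ 0.13737727,  0.9667729 , -0.21346273, -0.03018779]), 'force': array([ 0.48387452,  1.18244027, -0.86254859]), 'moment': array([ 0.34178666, -0.13165141,  0.04529987]), 'finger_force': 68.21076035499573, 'grip_width': 0.01164239534194468}
d [-0.06 -0.04  0.24] a [ 0.02  0.   -0.  ]
d [-0.07 -3.41 -7.02] a [ 0.02  0.   -0.  ]
[0.568 0.331 0.279]
[0.454 0.202 0.272]
[0.457 0.142 0.272]
[0.458 0.11  0.323]
[0.46  0.062 0.361]
[0.463 0.016 0.377]
[ 0.464 -0.01   0.38 ]
d [-0.07 -3.41 -7.02] a [ 0.02  0.   -0.  ]
d [ 2.76 -8.96 -4.15] a [ 0.02 -1.32 -2.85]
d [  1.99 -11.02  -3.2 ] a [ 0.02 -1.32 -2.85]
d [  1.66 -12.7   -4.56] a [-3.29 -0.81 -3.05]
d [  1.12 -14.8   -5.28] a [-6.59 -0.27 -3.2 ]
d [  0.58 -16.52  -5.26] a [-9.07  0.15 -3.26]
d [  0.27 -17.42  -5.07] a [-10.22   0.35  -3.28]
```

arm_command:
  series:
    - {"dx": 0, "dy": -0.2, "dz": -0.4, "ax": 0, "ay": 0, "az": 0}
    - {"dx": 0, "dy": -0.5, "dz": -1.1, "ax": 0, "ay": 0, "az": 0}
    - {"dx": 0, "dy": -0.9, "dz": -1.9, "ax": 0, "ay": 0, "az": 0}
    - {"dx": 0, "dy": -1.3, "dz": -2.8, "ax": 0, "ay": 0, "az": 0}
    - {"dx": 0, "dy": -1.75, "dz": -3.7, "ax": 0, "ay": 0, "az": 0}
    - {"dx": 0, "dy": -2.2, "dz": -4.6, "ax": 0, "ay": 0, "az": 0}
    - {"dx": 0, "dy": -2.65, "dz": -5.5, "ax": 0, "ay": 0, "az": 0}
    - {"dx": 0, "dy": -3.0, "dz": -6.2, "ax": 0, "ay": 0, "az": 0}
    - {"dx": 0, "dy": -3.3, "dz": -6.8, "ax": 0, "ay": 0, "az": 0}
    - {"dx": 0, "dy": -3.41, "dz": -7.02, "ax": 0, "ay": 0, "az": 0}
  force: 90

```text
clock: 4.0
position: [0.5641, 0.3242, 0.2648]
tcp_rot: [0.138, 0.967, -0.212, -0.029]
force: [0.1, -0.5, -2.8]
grip_width: 0.0113
finger_force: 87.8
```

```bash
cat >> h.py <<'E'
HO=np.array([.466,-.058,0]); HYW=92.7; OFF=.013
def hop(p): return HO+Rz(HYW).apply(np.array(p)/1e3)
def carry(lip,tip,yaw=HYW):
    v=binpt([84,0,79],yaw,tip,0)-binpt([-86,0,31.5],yaw,tip,0); return hop(lip)+v, Rtool(yaw,tip)
E
python3 - <<'E'
from h import *
st=get_state(); print(st['position'],st['finger_force'],st['grip_width'],st['force'],st['moment'])
rows([carry([100,0,240],0),carry([40,0,240],0),carry([35,0,230],15)],off=OFF)
s=snap('scene');P=cloud(s);h=hsv(s)
m=(h[...,0]>100)&(h[...,0]<125)&(h[...,1]>120)&(abs(P[...,0]-.55)<.13)&(abs(P[...,1]-.25)<.17)&(P[...,2]>.15)&(P[...,2]<.32)
p=P[m]; print(p.min(0),p.max(0),cv2.minAreaRect(p[:,:2].astype('f4')*1000))
E
```

```text
[0.5640641  0.32417559 0.264822  ] 87.82238245010376 0.011312504853608664 [ 0.05580158 -0.45233062 -2.82577762] [ 0.57067515 -0.14730134  0.08105236]
d [ 2.93 -5.42  2.01] a [ 0.04 -1.3  -2.87]
d [ 2.15 -7.48  2.96] a [ 0.04 -1.3  -2.87]
d [ 1.89 -8.69  2.14] a [-2.44 -0.92 -3.02]
[0.48321962 0.15312674 0.19549108] [0.60380347 0.34881295 0.3160758 ] ((547.9017333984375, 255.2985076904297), (192.63021850585938, 82.93370819091797), 73.70330810546875)
```

arm_command:
  series:
    - {"dx": 0.2, "dy": -0.6, "dz": -0.1, "ax": 0, "ay": -0.1, "az": -0.2}
    - {"dx": 0.6, "dy": -1.4, "dz": 0.2, "ax": 0, "ay": -0.3, "az": -0.6}
    - {"dx": 1.1, "dy": -2.2, "dz": 0.6, "ax": 0, "ay": -0.5, "az": -1.1}
    - {"dx": 1.6, "dy": -3.0, "dz": 1.0, "ax": 0, "ay": -0.7, "az": -1.6}
    - {"dx": 2.1, "dy": -3.8, "dz": 1.3, "ax": 0, "ay": -0.9, "az": -2.0}
    - {"dx": 2.5, "dy": -4.6, "dz": 1.65, "ax": 0, "ay": -1.1, "az": -2.4}
    - {"dx": 2.85, "dy": -5.2, "dz": 1.9, "ax": 0, "ay": -1.25, "az": -2.75}
    - {"dx": 2.85, "dy": -5.6, "dz": 2.1, "ax": 0, "ay": -1.3, "az": -2.87}
    - {"dx": 2.75, "dy": -5.9, "dz": 2.25, "ax": 0, "ay": -1.3, "az": -2.87}
    - {"dx": 2.75, "dy": -5.9, "dz": 2.25, "ax": 0, "ay": -1.3, "az": -2.87}

```text
clock: 5.05
position: [0.4544, 0.1913, 0.2727]
tcp_rot: [-0.023, 0.976, -0.216, 0.004]
force: [0.0, -0.7, -2.5]
grip_width: 0.0111
finger_force: 88.2
```

```bash
python3 - <<'E'
from h import *
st=get_state(); print(st['position'],st['finger_force'],st['joints'].round(2))
L=[(80,242,0),(65,240,0),(50,236,5),(40,232,12),(32,228,19),(27,224,26),(23,220,33),(20,217,40),(17,214,46),(14,211,52),(12,210,57),(10,210,62)]
rows([carry([x,0,z],t) for x,z,t in L],off=OFF)
s=snap('scene','c1.png');s2=snap('side')
im=np.hstack([s['img'],s2['img']])[:,:,::-1]; cv2.imwrite('pics/c2.png',cv2.resize(im,(800,300)))
E
```

```text
[0.45435048 0.19126578 0.27269306] 88.19427967071533 [ 0.58 -0.02  1.32 -0.42  2.03 -1.19]
d [ 0.   -0.27 -0.1 ] a [ 0.02 -0.03  0.  ]
d [ 0.   -0.78  0.23] a [ 0.02 -0.03  0.  ]
d [ 0.   -1.63  0.17] a [-0.82 -0.03 -0.  ]
d [ 0.   -2.51 -0.09] a [-1.98 -0.03 -0.  ]
d [ 0.01 -3.39 -0.31] a [-3.15 -0.03 -0.  ]
d [ 0.01 -4.21 -0.49] a [-4.32 -0.03 -0.01]
d [ 0.01 -5.05 -0.61] a [-5.48 -0.03 -0.01]
d [ 0.01 -5.89 -0.68] a [-6.65 -0.03 -0.01]
d [ 0.01 -6.65 -0.64] a [-7.65 -0.03 -0.01]
d [ 0.01 -7.41 -0.53] a [-8.65 -0.03 -0.01]
d [ 0.01 -8.05 -0.44] a [-9.48 -0.03 -0.01]
d [ 0.01 -8.71 -0.34] a [-10.32  -0.03  -0.02]
```

View pics/c2.png

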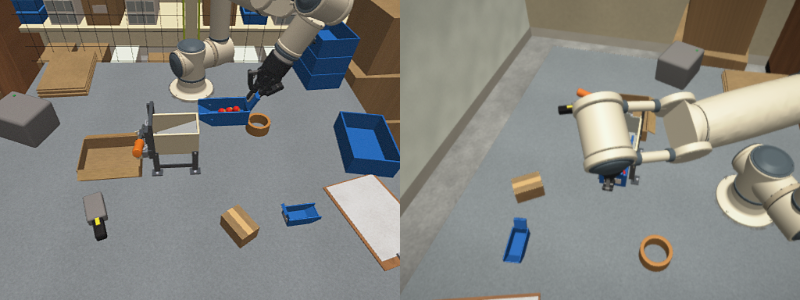

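The picture shows the bin held level with its knobs just beside the hopper, aligned with the trough. I'll start tipping.

arm_command:
  series:
    - {"dx": 0, "dy": -0.3, "dz": 0.0, "ax": 0, "ay": 0, "az": 0}
    - {"dx": 0, "dy": -0.8, "dz": 0.2, "ax": 0, "ay": 0, "az": 0}
    - {"dx": 0, "dy": -1.2, "dz": 0.2, "ax": -0.4, "ay": 0, "az": 0}
    - {"dx": 0, "dy": -1.63, "dz": 0.17, "ax": -0.82, "ay": 0, "az": 0}
    - {"dx": 0, "dy": -2.1, "dz": 0.05, "ax": -1.4, "ay": 0, "az": 0}
    - {"dx": 0, "dy": -2.51, "dz": -0.09, "ax": -1.98, "ay": 0, "az": 0}
    - {"dx": 0, "dy": -2.95, "dz": -0.2, "ax": -2.57, "ay": 0, "az": 0}
    - {"dx": 0, "dy": -3.39, "dz": -0.31, "ax": -3.15, "ay": 0, "az": 0}
    - {"dx": 0, "dy": -3.8, "dz": -0.4, "ax": -3.73, "ay": 0, "az": 0}
    - {"dx": 0, "dy": -4.21, "dz": -0.49, "ax": -4.32, "ay": 0, "az": 0}

```text
clock: 6.15
position: [0.4585, 0.1006, 0.3291]
tcp_rot: [-0.023, 1.0, 0.01, -0.001]
force: [-0.3, -0.4, -2.7]
grip_width: 0.0108
finger_force: 88.2
```

```bash
python3 - <<'E'
from h import *
st=get_state(); print(st['position'],st['finger_force'],st['joints'].round(2))
L=[(27,224,26),(23,220,33),(20,217,40),(17,214,46),(14,212,52),(12,212,57),(10,212,62),(10,212,66)]
rows([carry([x,0,z],t) for x,z,t in L],off=OFF)
s=snap('scene');P=cloud(s);h=hsv(s)
m=(h[...,0]>100)&(h[...,0]<125)&(h[...,1]>120)&(abs(P[...,0]-.46)<.13)&(P[...,1]<.2)&(P[...,1]>-.1)&(P[...,2]>.15)&(P[...,2]<.42)
p=P[m]; print(p.min(0),p.max(0)); i=p[:,1].argmin(); print(p[i], 'lip expected',hop([27,0,224]))
cv2.imwrite('pics/c3.png',s['img'][:300,100:400,::-1])
E
```

```text
[0.45846357 0.10061434 0.3291315 ] 88.15263748168945 [ 0.13 -0.21  1.35  0.02  2.01 -1.48]
d [-0.    0.02  0.04] a [ 0.02 -0.02 -0.  ]
d [-0.   -0.68 -0.43] a [-1.15 -0.02 -0.  ]
d [-0.   -1.41 -0.87] a [-2.31 -0.02 -0.01]
d [-0.   -2.11 -1.16] a [-3.31 -0.02 -0.01]
d [-0.   -2.84 -1.44] a [-4.31 -0.02 -0.01]
d [-0.   -3.45 -1.68] a [-5.15 -0.01 -0.01]
d [-0.   -4.09 -1.88] a [-5.98 -0.01 -0.01]
d [-0.   -4.54 -2.  ] a [-6.65 -0.01 -0.01]
[ 0.4213562  -0.0432633   0.21525704] [0.50817613 0.14599571 0.41922152]
[ 0.42762754 -0.0432633   0.24172221] lip expected [ 0.46472813 -0.03102997  0.224     ]
```

View pics/c3.png

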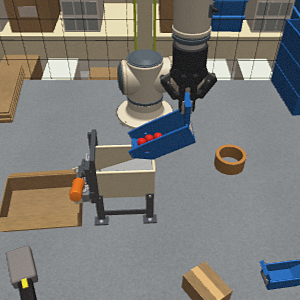

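The bin, tipped 26°, has its lip over the trough with the knobs (145,137) still inside. I'll continue slowly.

arm_command:
  series:
    - {"dx": 0, "dy": -0.35, "dz": -0.2, "ax": -0.57, "ay": 0, "az": 0}
    - {"dx": 0, "dy": -0.68, "dz": -0.43, "ax": -1.15, "ay": 0, "az": 0}
    - {"dx": 0, "dy": -0.92, "dz": -0.58, "ax": -1.53, "ay": 0, "az": 0}
    - {"dx": 0, "dy": -1.17, "dz": -0.72, "ax": -1.92, "ay": 0, "az": 0}
    - {"dx": 0, "dy": -1.41, "dz": -0.87, "ax": -2.31, "ay": 0, "az": 0}
    - {"dx": 0, "dy": -1.64, "dz": -0.97, "ax": -2.64, "ay": 0, "az": 0}
    - {"dx": 0, "dy": -1.88, "dz": -1.06, "ax": -2.98, "ay": 0, "az": 0}
    - {"dx": 0, "dy": -2.11, "dz": -1.16, "ax": -3.31, "ay": 0, "az": 0}
    - {"dx": 0, "dy": -2.35, "dz": -1.25, "ax": -3.64, "ay": 0, "az": 0}
    - {"dx": 0, "dy": -2.6, "dz": -1.35, "ax": -3.98, "ay": 0, "az": 0}

```text
clock: 7.2
position: [0.4616, 0.0354, 0.3611]
tcp_rot: [-0.022, 0.976, 0.215, -0.006]
force: [0.4, -0.0, -1.1]
grip_width: 0.0111
finger_force: 88.5
```

arm_command:
  series:
    - {"dx": 0, "dy": 0, "dz": 0, "ax": 0, "ay": 0, "az": 0}
    - {"dx": 0, "dy": 0, "dz": 0, "ax": 0, "ay": 0, "az": 0}
    - {"dx": 0, "dy": 0, "dz": 0, "ax": 0, "ay": 0, "az": 0}
    - {"dx": 0, "dy": 0, "dz": 0, "ax": 0, "ay": 0, "az": 0}
    - {"dx": 0, "dy": 0, "dz": 0, "ax": 0, "ay": 0, "az": 0}

```text
clock: 7.7
position: [0.4616, 0.0368, 0.3611]
tcp_rot: [-0.023, 0.976, 0.215, -0.006]
force: [-0.3, -0.0, -2.7]
grip_width: 0.0111
finger_force: 88.4
```

```bash
python3 - <<'E'
from h import *
st=get_state(); print(st['position'],st['finger_force'],st['joints'].round(2))
L=[(14,212,50),(14,212,52),(12,212,57),(10,212,62),(10,212,66)]
rows([carry([x,0,z],t) for x,z,t in L],off=OFF)
E
```

```text
[0.46161157 0.03681696 0.36113136] 88.40735793113708 [-0.29 -0.18  1.32  0.48  2.11 -1.69]
d [ 0.   -0.09 -0.04] a [-0.02 -0.03  0.  ]
d [ 0.   -0.24 -0.22] a [-0.35 -0.03  0.  ]
d [ 0.01 -0.71 -0.69] a [-1.19 -0.03  0.  ]
d [ 0.01 -1.21 -1.13] a [-2.02 -0.03 -0.  ]
d [ 0.01 -1.57 -1.42] a [-2.69 -0.03 -0.  ]
```

arm_command:
  series:
    - {"dx": 0, "dy": -0.25, "dz": -0.22, "ax": -0.38, "ay": 0, "az": 0}
    - {"dx": 0, "dy": -0.48, "dz": -0.46, "ax": -0.8, "ay": 0, "az": 0}
    - {"dx": 0, "dy": -0.71, "dz": -0.69, "ax": -1.19, "ay": 0, "az": 0}
    - {"dx": 0, "dy": -0.96, "dz": -0.91, "ax": -1.6, "ay": 0, "az": 0}
    - {"dx": 0, "dy": -1.21, "dz": -1.13, "ax": -2.02, "ay": 0, "az": 0}
    - {"dx": 0, "dy": -1.4, "dz": -1.28, "ax": -2.35, "ay": 0, "az": 0}
    - {"dx": 0, "dy": -1.57, "dz": -1.42, "ax": -2.69, "ay": 0, "az": 0}
    - {"dx": 0, "dy": -1.57, "dz": -1.42, "ax": -2.69, "ay": 0, "az": 0}
    - {"dx": 0, "dy": -1.57, "dz": -1.42, "ax": -2.69, "ay": 0, "az": 0}
    - {"dx": 0, "dy": -1.57, "dz": -1.42, "ax": -2.69, "ay": 0, "az": 0}

```text
clock: 8.7
position: [0.4641, -0.0136, 0.377]
tcp_rot: [-0.022, 0.936, 0.35, -0.009]
force: [0.8, -1.0, -0.6]
grip_width: 0.0108
finger_force: 88.5
```

arm_command:
  series:
    - {"dx": 0, "dy": 0, "dz": 0, "ax": 0, "ay": 0, "az": 0}
    - {"dx": 0, "dy": 0, "dz": 0, "ax": 0, "ay": 0, "az": 0}
    - {"dx": 0, "dy": 0, "dz": 0, "ax": 0, "ay": 0, "az": 0}
    - {"dx": 0, "dy": 0, "dz": 0, "ax": 0, "ay": 0, "az": 0}
    - {"dx": 0, "dy": 0, "dz": 0, "ax": 0, "ay": 0, "az": 0}

```text
clock: 9.2
position: [0.4642, -0.0141, 0.3767]
tcp_rot: [-0.022, 0.936, 0.351, -0.01]
force: [-0.8, -0.2, -2.6]
grip_width: 0.011
finger_force: 88.5
```

```bash
python3 - <<'E'
from h import *
st=get_state(); print(st['position'],st['finger_force'],st['force'],st['joints'].round(2))
L=[(10,212,66),(14,217,52),(20,222,40),(27,226,26),(40,236,12),(65,242,0),(95,242,0)]
rows([carry([x,0,z],t) for x,z,t in L],off=OFF)
s=snap('scene');w=snap('wrist')
for q in(s,w):
    P=cloud(q);h=hsv(q);m=((h[...,0]<5)|(h[...,0]>174))&(h[...,1]>170)&(h[...,2]>90)&(P[...,0]<.7)&(abs(P[...,1])<.3)&(P[...,0]>.2)
    print(m.sum(),P[m].mean(0) if m.any() else '')
im=np.hstack([s['img'][:300,100:400],cv2.resize(w['img'],(400,300))])[:,:,::-1]; cv2.imwrite('pics/d.png',im)
E
```

```text
[ 0.46415796 -0.01405262  0.37665347] 88.48264932632446 [-0.8138085  -0.23206146 -2.61757538] [-0.53 -0.07  1.28  0.76  2.21 -1.76]
d [0.01 0.01 0.  ] a [ 0.01 -0.02 -0.01]
d [0.01 1.09 1.38] a [ 2.34 -0.02 -0.01]
d [0.01 1.82 2.73] a [ 4.34 -0.03 -0.01]
d [0.   2.26 4.43] a [ 6.68 -0.03 -0.  ]
d [-0.    2.63  6.08] a [ 9.01 -0.03 -0.  ]
d [-0.01  3.    7.86] a [11.01 -0.03  0.  ]
d [-0.01  3.9   8.65] a [11.01 -0.03  0.  ]
45 [ 0.44178403 -0.12458986  0.12560396]
1649 [ 0.48127411 -0.10812324  0.13075146]
```

View pics/d.png

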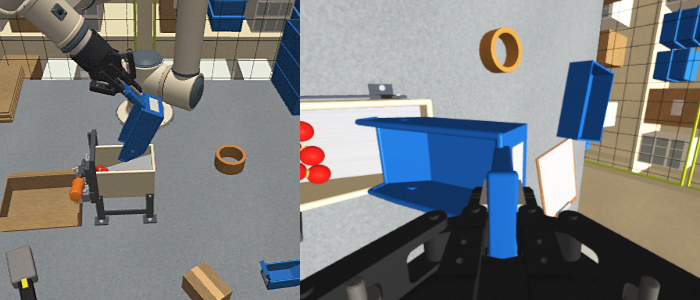

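The bin is empty and the knobs are in the trough by the gate (right panel, (312,155)). I'll level the bin, then take it back.

arm_command:
  series:
    - {"dx": 0, "dy": 0.55, "dz": 0.6, "ax": 1.17, "ay": 0, "az": 0}
    - {"dx": 0, "dy": 1.09, "dz": 1.38, "ax": 2.34, "ay": 0, "az": 0}
    - {"dx": 0, "dy": 1.45, "dz": 2.05, "ax": 3.34, "ay": 0, "az": 0}
    - {"dx": 0, "dy": 1.82, "dz": 2.73, "ax": 4.34, "ay": 0, "az": 0}
    - {"dx": 0, "dy": 2.05, "dz": 3.6, "ax": 5.5, "ay": 0, "az": 0}
    - {"dx": 0, "dy": 2.26, "dz": 4.43, "ax": 6.68, "ay": 0, "az": 0}
    - {"dx": 0, "dy": 2.45, "dz": 5.25, "ax": 7.85, "ay": 0, "az": 0}
    - {"dx": 0, "dy": 2.63, "dz": 6.08, "ax": 9.01, "ay": 0, "az": 0}
    - {"dx": 0, "dy": 3.0, "dz": 7.86, "ax": 11.01, "ay": 0, "az": 0}
    - {"dx": 0, "dy": 3.9, "dz": 8.65, "ax": 11.01, "ay": 0, "az": 0}

```text
clock: 10.3
position: [0.4518, 0.2039, 0.2727]
tcp_rot: [-0.026, 0.975, -0.22, 0.001]
force: [0.7, -0.3, -3.4]
grip_width: 0.0111
finger_force: 88.6
```

arm_command:
  series:
    - {"dx": 0, "dy": 0, "dz": 0, "ax": 0, "ay": 0, "az": 0}
    - {"dx": 0, "dy": 0, "dz": 0, "ax": 0, "ay": 0, "az": 0}

```text
clock: 10.5
position: [0.4534, 0.2024, 0.2768]
tcp_rot: [-0.025, 0.976, -0.216, 0.003]
force: [-0.1, -1.0, -1.2]
grip_width: 0.0111
finger_force: 88.7
```

```bash
python3 - <<'E'
from h import *
st=get_state(); print(st['position'],st['finger_force'],st['force'],st['joints'].round(2))
R=Rtool(BY);H=binpt([84,0,79])
rows([(H+[0,0,.19],R),(H+[0,0,.02],R),(H+[0,0,.001],R)],off=OFF)
E
```

```text
[0.45336334 0.20243728 0.27675106] 88.74678611755371 [-0.05101902 -1.0367791  -1.22274542] [ 0.6   0.    1.3  -0.41  2.05 -1.18]
d [-4.76  4.6  -1.31] a [-0.01  1.3   2.89]
d [-4.79  7.47  4.86] a [-0.01  1.3   2.89]
d [-4.8   7.79  5.55] a [-0.01  1.3   2.89]
```

arm_command:
  series:
    - {"dx": -0.5, "dy": 1, "dz": -0.6, "ax": 0, "ay": 0.1, "az": 0.3}
    - {"dx": -1.6, "dy": 2.2, "dz": -1, "ax": 0, "ay": 0.4, "az": 0.9}
    - {"dx": -2.8, "dy": 3.2, "dz": -1.3, "ax": 0, "ay": 0.7, "az": 1.6}
    - {"dx": -3.9, "dy": 4.1, "dz": -1.3, "ax": 0, "ay": 1.0, "az": 2.3}
    - {"dx": -4.76, "dy": 4.7, "dz": -1.1, "ax": 0, "ay": 1.3, "az": 2.89}
    - {"dx": -4.77, "dy": 5.1, "dz": -0.2, "ax": 0, "ay": 1.3, "az": 2.89}
    - {"dx": -4.78, "dy": 5.7, "dz": 1.1, "ax": 0, "ay": 1.3, "az": 2.89}
    - {"dx": -4.78, "dy": 6.3, "dz": 2.4, "ax": 0, "ay": 1.3, "az": 2.89}
    - {"dx": -4.79, "dy": 6.9, "dz": 3.6, "ax": 0, "ay": 1.3, "az": 2.89}
    - {"dx": -4.79, "dy": 7.35, "dz": 4.6, "ax": 0, "ay": 1.3, "az": 2.89}

```text
clock: 11.5
position: [0.5681, 0.3227, 0.0946]
tcp_rot: [0.14, 0.966, -0.214, -0.03]
force: [0.1, -1.2, -1.6]
grip_width: 0.0113
finger_force: 88.8
```

arm_command:
  series:
    - {"dx": 0, "dy": 0, "dz": 0, "ax": 0, "ay": 0, "az": 0}
    - {"dx": 0, "dy": 0, "dz": 0, "ax": 0, "ay": 0, "az": 0}

```text
clock: 11.7
position: [0.568, 0.3233, 0.0969]
tcp_rot: [0.14, 0.966, -0.214, -0.03]
force: [0.4, 0.6, -1.3]
grip_width: 0.0111
finger_force: 89.0
```

```bash
python3 - <<'E'
from h import *
st=get_state(); print(st['position'],st['finger_force'],st['force'],st['joints'].round(2))
R=Rtool(BY);H=binpt([84,0,79])
rows([(H+[0,0,.01],R),(H+[0,0,.00],R)],off=OFF)
for n in('scene','side'):
    s=snap(n);P=cloud(s);h=hsv(s)
    m=(h[...,0]>100)&(h[...,0]<125)&(h[...,1]>120)&(abs(P[...,0]-.55)<.13)&(abs(P[...,1]-.25)<.17)&(P[...,2]<.2)&(P[...,2]>.003)
    p=P[m]; print(p.min(0),p.max(0),cv2.minAreaRect(p[:,:2].astype('f4')*1000))
E
```

```text
[0.56797061 0.32328409 0.09688128] 88.98169040679932 [ 0.35050392  0.55220678 -1.28894559] [ 0.6   0.56  0.95 -0.29  1.96 -0.74]
d [0.1  0.42 0.67] a [ 0.01  0.   -0.05]
d [0.1  0.58 1.04] a [ 0.01  0.   -0.05]
[0.48824301 0.15227376 0.02747087] [0.60689576 0.37886559 0.14842268] ((556.6983642578125, 271.7049560546875), (228.78428649902344, 83.99504089355469), 73.69174194335938)
[0.51729405 0.16529509 0.02705529] [0.58627486 0.35137272 0.17905517] ((551.9793701171875, 258.2989196777344), (67.66378021240234, 186.41526794433594), 1.727229118347168)
```

arm_command:
  series:
    - {"dx": 0, "dy": 0.15, "dz": 0.3, "ax": 0, "ay": 0, "az": 0}
    - {"dx": 0, "dy": 0.28, "dz": 0.6, "ax": 0, "ay": 0, "az": 0}
    - {"dx": 0, "dy": 0.37, "dz": 0.8, "ax": 0, "ay": 0, "az": 0}
    - {"dx": 0, "dy": 0.42, "dz": 0.9, "ax": 0, "ay": 0, "az": 0}
    - {"dx": 0, "dy": 0.45, "dz": 0.97, "ax": 0, "ay": 0, "az": 0}
    - {"dx": 0, "dy": 0.48, "dz": 1.02, "ax": 0, "ay": 0, "az": 0}
    - {"dx": 0, "dy": 0.48, "dz": 1.02, "ax": 0, "ay": 0, "az": 0}
    - {"dx": 0, "dy": 0.48, "dz": 1.02, "ax": 0, "ay": 0, "az": 0}

```text
clock: 12.6
position: [0.5673, 0.3248, 0.0675]
tcp_rot: [0.138, 0.966, -0.214, -0.03]
force: [0.2, 0.0, -0.5]
grip_width: 0.011
finger_force: 89.0
```

arm_command:
  series:
    - {"dx": 0, "dy": 0.02, "dz": 0.04, "ax": 0, "ay": 0, "az": 0}
    - {"dx": 0, "dy": 0.02, "dz": 0.04, "ax": 0, "ay": 0, "az": 0}
    - {"dx": 0, "dy": 0.02, "dz": 0.04, "ax": 0, "ay": 0, "az": 0}

```text
clock: 12.9
position: [0.5674, 0.3249, 0.0667]
tcp_rot: [0.138, 0.966, -0.214, -0.029]
force: [1.1, 0.8, 0.6]
grip_width: 0.0109
finger_force: 89.3
```

arm_command:
  series:
    - {"dx": 0, "dy": 0, "dz": 0, "ax": 0, "ay": 0, "az": 0}
    - {"dx": 0, "dy": 0, "dz": 0, "ax": 0, "ay": 0, "az": 0}
    - {"dx": 0, "dy": 0, "dz": 0, "ax": 0, "ay": 0, "az": 0}
    - {"dx": 0, "dy": 0, "dz": 0, "ax": 0, "ay": 0, "az": 0}
    - {"dx": 0, "dy": 0, "dz": 0, "ax": 0, "ay": 0, "az": 0}
    - {"dx": 0, "dy": 0, "dz": 0, "ax": 0, "ay": 0, "az": 0}
    - {"dx": 0, "dy": 0, "dz": 0, "ax": 0, "ay": 0, "az": 0}
    - {"dx": 0, "dy": 0, "dz": 0, "ax": 0, "ay": 0, "az": 0}
  claw: 1

```text
clock: 13.7
position: [0.5672, 0.3248, 0.0661]
tcp_rot: [0.138, 0.966, -0.215, -0.03]
force: [0.0, 0.2, 0.5]
grip_width: 0.0857
finger_force: 0.0
```

arm_command:
  series:
    - {"dx": 0, "dy": 0, "dz": -0.4, "ax": 0, "ay": 0, "az": 0}
    - {"dx": 0, "dy": 0, "dz": -1, "ax": 0, "ay": 0, "az": 0}
    - {"dx": 0, "dy": 0, "dz": -2, "ax": 0, "ay": 0, "az": 0}
    - {"dx": 0, "dy": 0, "dz": -3.2, "ax": 0, "ay": 0, "az": 0}
    - {"dx": 0, "dy": 0, "dz": -4.8, "ax": -0.5, "ay": 0, "az": 0}
    - {"dx": 0, "dy": -0.5, "dz": -6.5, "ax": -1, "ay": 0, "az": 0}
    - {"dx": 0, "dy": -1, "dz": -8, "ax": -2, "ay": 0, "az": 0}
    - {"dx": 0, "dy": -1.5, "dz": -8.5, "ax": -3, "ay": 0, "az": 0}
    - {"dx": 0, "dy": -2, "dz": -8.5, "ax": -4, "ay": 0, "az": 0}
    - {"dx": 0, "dy": -2, "dz": -8.5, "ax": -4, "ay": 0, "az": 0}

```text
clock: 14.7
position: [0.5787, 0.3646, 0.2835]
tcp_rot: [0.143, 0.99, -0.007, 0.001]
force: [-0.0, -0.3, 0.1]
grip_width: 0.0856
finger_force: 0.0
```

```bash
python3 - <<'E'
from h import *
st=get_state(); print(st['position'],st['tcp_rot'],st['grip_width'],st['joints'].round(2))
for n in('scene','side'):
    s=snap(n);P=cloud(s);h=hsv(s)
    m=(h[...,0]>100)&(h[...,0]<125)&(h[...,1]>120)&(abs(P[...,0]-.55)<.13)&(abs(P[...,1]-.25)<.17)&(P[...,2]<.12)&(P[...,2]>.003)
    p=P[m]; print(p.min(0),p.max(0),cv2.minAreaRect(p[:,:2].astype('f4')*1000))
    og=((h[...,0]>4)&(h[...,0]<15)&(h[...,1]>180)&(h[...,2]>100)&(P[...,2]>.15)&(P[...,2]<.4)&(P[...,1]<.1)&(P[...,0]>.4))
    p=P[og]; print('grip',len(p),p.mean(0).round(4) if len(p) else 0)
a=load('scene');b=load('side')
cv2.imwrite('pics/e.png',cv2.resize(np.hstack([a['img'],b['img']]),(800,300))[:,:,::-1])
# lever: tool z in the hopper yz plane, tool y = hopper +x (world +y); grip centre vs lever angle
def lev(th,back=0,lead=0):
    e=.33-th; g=hop([-102,-64-95*np.cos(e),205+95*np.sin(e)])
    # tool z perpendicular to lever arm: rotate straight-down tool
    y=Rz(HYW).apply([1,0,0]); 
    arm=Rz(HYW).apply([0,-np.cos(e),np.sin(e)]); z=np.cross(arm,y); z*=-np.sign(z[2])
    R=Ro.from_matrix(np.array([np.cross(y,z),y,z]).T)
    return g-z*back,R
for th in(0,.66): g,R=lev(th);print(g,R.as_matrix()[:,2])
rows([lev(0,.12),lev(0,.06),lev(0,0.003)])
E
```

```text
[0.5787154  0.36459897 0.2834951 ] [ 0.14320022  0.98966726 -0.00711704  0.0013297 ] 0.08563856711280622 [ 0.52  0.36  0.83 -0.01  1.96 -0.77]
[0.48839835 0.15379268 0.00302248] [0.67191711 0.35222547 0.10509734] ((576.9671020507812, 245.8679962158203), (189.8267364501953, 141.39706420898438), 72.9534683227539)
grip 248 [ 0.6373 -0.1522  0.2473]
[0.48402481 0.15662418 0.00301557] [0.60178243 0.35341729 0.10609832] ((546.5604858398438, 255.62646484375), (189.47206115722656, 80.52193450927734), 73.4520492553711)
grip 112 [ 0.6334 -0.1455  0.247 ]
[ 0.62450806 -0.15263831  0.23578409] [ 0.3236833   0.01526452 -0.94604234]
[ 0.62450806 -0.15263831  0.17421591] [-0.3236833  -0.01526452 -0.94604234]
d [ -6.35 -19.89  -1.64] a [-0.69 -3.12 -3.11]
d [ -7.08 -19.6    0.63] a [-0.69 -3.12 -3.11]
d [ -7.77 -19.32   2.79] a [-0.69 -3.12 -3.11]
```

View pics/e.png

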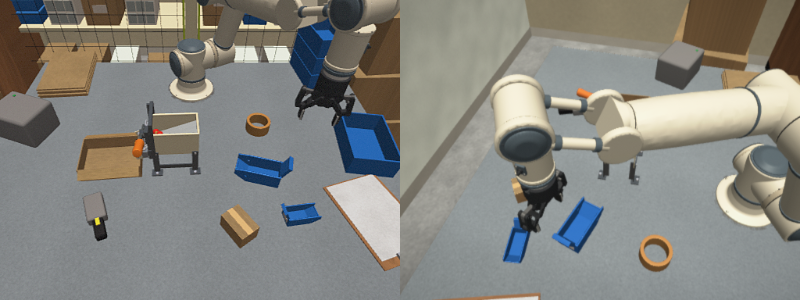

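The bin stands upright and empty in its old place, with the knobs at the closed gate in the hopper. Next is the lever. I'll keep the tool vertical so the grip can pivot between the pads.

```bash
cat >> h.py <<'E'
def lev(th,up=0):
    e=.33-th; g=hop([-102,-64-95*np.cos(e),205+95*np.sin(e)])
    y=Rz(HYW).apply([1,0,0]); z=np.array([0,0,-1.])
    return g+[0,0,up],Ro.from_matrix(np.array([np.cross(y,z),y,z]).T)
E
python3 - <<'E'
from h import *
rows([lev(0,.11),lev(0,.0)])
E
```

```text
d [ -7.59 -19.46  -1.46] a [-0.17 -0.   -3.17]
d [ -7.58 -19.38   2.94] a [-0.17 -0.   -3.17]
```

arm_command:
  series:
    - {"dx": -0.5, "dy": -1.5, "dz": -0.5, "ax": 0, "ay": 0, "az": -0.2}
    - {"dx": -1.2, "dy": -3.3, "dz": -1, "ax": 0, "ay": 0, "az": -0.5}
    - {"dx": -2.0, "dy": -5.2, "dz": -1.4, "ax": -0.05, "ay": 0, "az": -0.9}
    - {"dx": -2.8, "dy": -7.1, "dz": -1.46, "ax": -0.1, "ay": 0, "az": -1.3}
    - {"dx": -3.6, "dy": -9, "dz": -1.46, "ax": -0.1, "ay": 0, "az": -1.7}
    - {"dx": -4.4, "dy": -11, "dz": -1.46, "ax": -0.17, "ay": 0, "az": -2.1}
    - {"dx": -5.2, "dy": -13, "dz": -1.46, "ax": -0.17, "ay": 0, "az": -2.5}
    - {"dx": -6, "dy": -15, "dz": -1.46, "ax": -0.17, "ay": 0, "az": -2.9}
    - {"dx": -6.8, "dy": -17, "dz": -1.46, "ax": -0.17, "ay": 0, "az": -3.17}
    - {"dx": -7.5, "dy": -19, "dz": -1.46, "ax": -0.17, "ay": 0, "az": -3.17}

```text
clock: 15.8
position: [0.6258, -0.1175, 0.3238]
tcp_rot: [-0.025, 1.0, -0.0, -0.002]
force: [1.7, 0.7, -0.1]
grip_width: 0.0853
finger_force: 0.0
```

arm_command:
  series:
    - {"dx": -0.09, "dy": -0.45, "dz": 0, "ax": 0, "ay": 0, "az": 0}
    - {"dx": -0.09, "dy": -0.45, "dz": 0, "ax": 0, "ay": 0, "az": 0}
    - {"dx": -0.09, "dy": -0.45, "dz": 0, "ax": 0, "ay": 0, "az": 0}

```text
clock: 16.1
position: [0.6283, -0.126, 0.324]
tcp_rot: [-0.025, 1.0, 0.0, -0.001]
force: [-0.1, 0.7, -0.3]
grip_width: 0.0853
finger_force: 0.0
```

```bash
python3 - <<'E'
from h import *
st=get_state(); print(st['position'],st['tcp_rot'],st['joints'].round(2))
w=snap('wrist','w5.png');P=cloud(w);h=hsv(w)
og=((h[...,0]>4)&(h[...,0]<15)&(h[...,1]>180)&(h[...,2]>100)&(P[...,2]>.15)&(P[...,2]<.3)&(P[...,1]<.1)&(P[...,0]>.4))
p=P[og]; print(len(p),p.min(0),p.max(0),cv2.minAreaRect(p[:,:2].astype('f4')*1000))
rows([lev(0,.11),lev(0,.0)])
E
```

```text
[ 0.62825087 -0.1260391   0.3239578 ] [-2.46134663e-02  9.99696114e-01  4.50419770e-04 -1.28594451e-03] [-0.25  0.25  0.88  0.    2.01 -1.87]
2160 [ 0.58627122 -0.16885329  0.22598942] [ 0.65583246 -0.13984507  0.25984775] ((621.29833984375, -154.41909790039062), (70.01991271972656, 27.071691513061523), 2.163407325744629)
d [ 0.2  -1.08 -0.1 ] a [ 0.01 -0.02  0.03]
d [ 0.19 -1.08  4.3 ] a [ 0.01 -0.02  0.03]
```

View pics/w5.png

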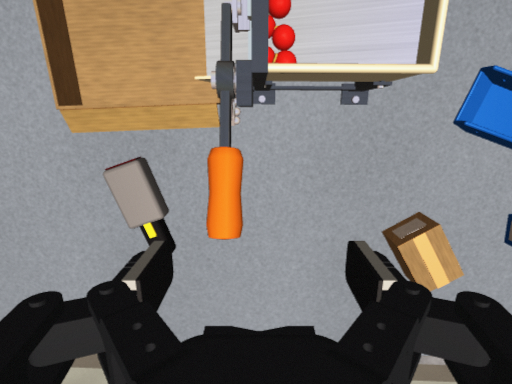

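The wrist view shows the orange grip (225,193) and knobs still behind the shut gate (275,35). Grip centre measured at (0.622, -0.154). Moving over it, then straddling.

arm_command:
  series:
    - {"dx": 0.1, "dy": -0.6, "dz": 0, "ax": 0, "ay": 0, "az": 0}
    - {"dx": 0.2, "dy": -1.12, "dz": 0.3, "ax": 0, "ay": 0, "az": 0}
    - {"dx": 0.2, "dy": -1.12, "dz": 1, "ax": 0, "ay": 0, "az": 0}
    - {"dx": 0.2, "dy": -1.12, "dz": 1.8, "ax": 0, "ay": 0, "az": 0}
    - {"dx": 0.2, "dy": -1.12, "dz": 2.6, "ax": 0, "ay": 0, "az": 0}
    - {"dx": 0.2, "dy": -1.12, "dz": 3.3, "ax": 0, "ay": 0, "az": 0}
    - {"dx": 0.2, "dy": -1.12, "dz": 3.9, "ax": 0, "ay": 0, "az": 0}
    - {"dx": 0.2, "dy": -1.12, "dz": 4.25, "ax": 0, "ay": 0, "az": 0}
    - {"dx": 0.2, "dy": -1.12, "dz": 4.25, "ax": 0, "ay": 0, "az": 0}
    - {"dx": 0.2, "dy": -1.12, "dz": 4.25, "ax": 0, "ay": 0, "az": 0}

```text
clock: 17.15
position: [0.6236, -0.1559, 0.219]
tcp_rot: [-0.024, 1.0, -0.0, -0.0]
force: [-0.1, -0.4, 1.3]
grip_width: 0.0854
finger_force: 0.0
```

arm_command:
  series:
    - {"dx": 0, "dy": 0, "dz": 0, "ax": 0, "ay": 0, "az": 0}
    - {"dx": 0, "dy": 0, "dz": 0, "ax": 0, "ay": 0, "az": 0}
    - {"dx": 0, "dy": 0, "dz": 0, "ax": 0, "ay": 0, "az": 0}
    - {"dx": 0, "dy": 0, "dz": 0, "ax": 0, "ay": 0, "az": 0}
    - {"dx": 0, "dy": 0, "dz": 0, "ax": 0, "ay": 0, "az": 0}
    - {"dx": 0, "dy": 0, "dz": 0, "ax": 0, "ay": 0, "az": 0}
    - {"dx": 0, "dy": 0, "dz": 0, "ax": 0, "ay": 0, "az": 0}
    - {"dx": 0, "dy": 0, "dz": 0, "ax": 0, "ay": 0, "az": 0}
  claw: 0
  force: 50

```text
clock: 17.95
position: [0.6238, -0.1545, 0.2191]
tcp_rot: [-0.024, 1.0, 0.001, -0.0]
force: [-1.3, 5.5, 4.1]
grip_width: 0.0256
finger_force: 49.0
```

```bash
python3 - <<'E'
from h import *
st=get_state(); print(st)
rows([lev(t) for t in(0,.1,.21,.32,.42,.53,.63,.66)])
E
```

```text
{'clock': 17.95, 'joints': array([-2.96452110e-01,  2.06607582e-01,  1.12540116e+00,  1.39068721e-03,
        1.81047019e+00, -1.91583533e+00]), 'qvel': array([-2.55388048e-05,  7.24038102e-04, -1.23557307e-04,  5.57270010e-04,
       -3.54997195e-03, -8.65387825e-05]), 'tau': array([ -2.97267504, -48.56370807, -40.70232511,  -1.50017682,
        -0.88702127,  -0.09707482]), 'position': array([ 0.62378048, -0.15450367,  0.21912475]), 'tcp_rot': array([-2.44557633e-02,  9.99700587e-01,  7.80797939e-04, -2.07556448e-04]), 'force': array([-1.31823085,  5.4623058 ,  4.1149173 ]), 'moment': array([ 0.83428845,  0.14496529, -0.09851819]), 'finger_force': 48.98058753186206, 'grip_width': 0.025625474296927256}
d [-0.03  0.07  0.09] a [ 0.02 -0.    0.02]
d [-0.14  0.07  0.46] a [ 0.02 -0.    0.02]
d [-0.21  0.07  0.87] a [ 0.02 -0.    0.02]
d [-0.24  0.07  1.29] a [ 0.02 -0.    0.02]
d [-0.22  0.07  1.67] a [ 0.02 -0.    0.02]
d [-0.16  0.07  2.08] a [ 0.02 -0.    0.02]
d [-0.07  0.07  2.45] a [ 0.02 -0.    0.02]
d [-0.03  0.07  2.56] a [ 0.02 -0.    0.02]
```

arm_command:
  series:
    - {"dx": -0.05, "dy": 0, "dz": 0.2, "ax": 0, "ay": 0, "az": 0}
    - {"dx": -0.1, "dy": 0, "dz": 0.45, "ax": 0, "ay": 0, "az": 0}
    - {"dx": -0.18, "dy": 0, "dz": 0.8, "ax": 0, "ay": 0, "az": 0}
    - {"dx": -0.2, "dy": 0, "dz": 1.15, "ax": 0, "ay": 0, "az": 0}
    - {"dx": -0.2, "dy": 0, "dz": 1.5, "ax": 0, "ay": 0, "az": 0}
    - {"dx": -0.18, "dy": 0, "dz": 1.85, "ax": 0, "ay": 0, "az": 0}
    - {"dx": -0.12, "dy": 0, "dz": 2.15, "ax": 0, "ay": 0, "az": 0}
    - {"dx": -0.05, "dy": 0, "dz": 2.4, "ax": 0, "ay": 0, "az": 0}
    - {"dx": -0.03, "dy": 0, "dz": 2.5, "ax": 0, "ay": 0, "az": 0}
    - {"dx": -0.03, "dy": 0, "dz": 2.5, "ax": 0, "ay": 0, "az": 0}

```text
clock: 18.95
position: [0.6262, -0.1544, 0.1602]
tcp_rot: [-0.025, 1.0, 0.0, 0.003]
force: [3.0, 6.6, 11.4]
grip_width: 0.0254
finger_force: 52.4
```

arm_command:
  series:
    - {"dx": 0, "dy": 0, "dz": 0, "ax": 0, "ay": 0, "az": 0}
    - {"dx": 0, "dy": 0, "dz": 0, "ax": 0, "ay": 0, "az": 0}
    - {"dx": 0, "dy": 0, "dz": 0, "ax": 0, "ay": 0, "az": 0}
    - {"dx": 0, "dy": 0, "dz": 0, "ax": 0, "ay": 0, "az": 0}
    - {"dx": 0, "dy": 0, "dz": 0, "ax": 0, "ay": 0, "az": 0}
    - {"dx": 0, "dy": 0, "dz": 0, "ax": 0, "ay": 0, "az": 0}
    - {"dx": 0, "dy": 0, "dz": 0, "ax": 0, "ay": 0, "az": 0}
    - {"dx": 0, "dy": 0, "dz": 0, "ax": 0, "ay": 0, "az": 0}
    - {"dx": 0, "dy": 0, "dz": 0, "ax": 0, "ay": 0, "az": 0}
    - {"dx": 0, "dy": 0, "dz": 0, "ax": 0, "ay": 0, "az": 0}

```text
clock: 19.95
position: [0.6261, -0.1544, 0.1601]
tcp_rot: [-0.025, 1.0, 0.0, 0.003]
force: [1.9, 5.5, 12.7]
grip_width: 0.0254
finger_force: 52.4
```

```bash
cat > chk.py <<'E'
from h import *
st=get_state(); print(st['clock'],st['position'],st['force'],st['grip_width'])
rows([lev(t) for t in(.6,.63,.66)])
s=snap('scene');w=snap('wrist');b=snap('side')
for q in(s,w,b):
    P=cloud(q);h=hsv(q);m=((h[...,0]<4)|(h[...,0]>174))&(h[...,1]>170)&(h[...,2]>90)&(P[...,0]<.7)&(abs(P[...,1])<.45)&(P[...,0]>.2)
    k,l,sts,c=cv2.connectedComponentsWithStats(m.astype('u1'))
    for i in range(1,k):
        if sts[i,4]>4: print(sts[i,4],np.median(P[l==i],0).round(3))
    og=((h[...,0]>4)&(h[...,0]<15)&(h[...,1]>180)&(h[...,2]>100)&(P[...,2]>.13)&(P[...,2]<.3)&(P[...,1]<.1)&(P[...,0]>.5))
    p=P[og]
    if len(p): print('grip',len(p),p.min(0),p.max(0))
im=np.hstack([s['img'][:300,60:360],cv2.resize(w['img'],(400,300))])[:,:,::-1]; cv2.imwrite('pics/f.png',im)
E
python3 chk.py
```

```text
19.95 [ 0.62611634 -0.1544377   0.16008185] [ 1.87078735  5.54146193 12.68505685] 0.025424239495007692
d [-0.01  0.07 -0.02] a [0.   0.06 0.02]
d [0.03 0.07 0.09] a [0.   0.06 0.02]
d [0.06 0.08 0.19] a [0.   0.06 0.02]
48 [ 0.43  -0.394  0.023]
41 [ 0.461 -0.319  0.022]
49 [ 0.48  -0.391  0.023]
51 [ 0.519 -0.387  0.023]
30 [ 0.519 -0.306  0.025]
grip 236 [ 0.60331531 -0.16683113  0.15809118] [ 0.66591989 -0.13997512  0.23574829]
40 [ 0.478 -0.383  0.016]
448 [ 0.515 -0.381  0.021]
694 [ 0.515 -0.304  0.025]
569 [ 0.543 -0.308  0.026]
grip 4192 [ 0.5838324  -0.1703655   0.17218555] [ 0.66126965 -0.13932151  0.23362929]
13 [ 0.469 -0.389  0.026]
20 [ 0.42  -0.393  0.025]
grip 102 [ 0.58866221 -0.15697445  0.16732672] [ 0.65817958 -0.1003359   0.22829401]
```

View pics/f.png

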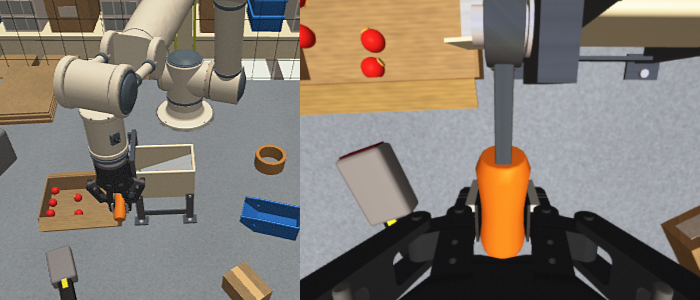

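All six knobs are in the carton (z ≈ 0.023) and none are left in the hopper. The lever is at about 0.62–0.63, so I'll press 3 mm more for margin.

arm_command:
  series:
    - {"dx": 0, "dy": 0, "dz": 0.06, "ax": 0, "ay": 0, "az": 0}
    - {"dx": 0, "dy": 0, "dz": 0.12, "ax": 0, "ay": 0, "az": 0}
    - {"dx": 0, "dy": 0, "dz": 0.12, "ax": 0, "ay": 0, "az": 0}
    - {"dx": 0, "dy": 0, "dz": 0.12, "ax": 0, "ay": 0, "az": 0}
    - {"dx": 0, "dy": 0, "dz": 0.12, "ax": 0, "ay": 0, "az": 0}
    - {"dx": 0, "dy": 0, "dz": 0.12, "ax": 0, "ay": 0, "az": 0}

```text
clock: 20.7
position: [0.6256, -0.1545, 0.158]
tcp_rot: [-0.024, 1.0, 0.0, 0.003]
force: [-2.4, 6.7, 16.6]
grip_width: 0.0256
finger_force: 53.3
```

```bash
python3 - <<'E'
from h import *
st=get_state(); print(st['clock'],st['position'],st['force'],st['finger_force'])
print(sign_off())
E
```

```text
20.7 [ 0.62562198 -0.15445029  0.15797366] [-2.40075115  6.70537122 16.59790914] 53.288020646973564
the job is handed in; nothing more can be done
None
```

The job is handed in at about 21 s: all six knobs are in the carton, the empty bin stands upright on the bench, and the fingers are still holding the lever at or just past the third click.

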